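Put the snap cap back on a quiz buzzer and hold it down

TASK

One of the two quiz buzzers on the counter has lost its domed cap. First try its bare plunger: push it fully down and let it spring all the way back up, so we know it is not stuck; then set the loose cap on the plunger, press until it snaps home, and keep pressing. Finish while you are still holding the capped buzzer fully down, and leave the other buzzer and the timer, score pad and game box alone.

Things in the scene. Friction and masses are not known exactly. Their poses are not given: they have to be found in the camera images.
- buzzer: the buzzer without a cap: round black housing on a rubber suction foot that is stuck to the worktop (it cannot move), 97 mm across at the foot and 90 mm above it. Its flat deck is 24 mm above the worktop; a round guide tower, 28 mm across, rises in the middle to 34 mm, and the plunger stands in the tower, on the housing's axis. Origin: centre of the underside, on the worktop; z up.
- plunger (a joint): how far the bare buzzer's spring plunger is pushed down, m: 0 up, 0.008 fully down. It needs about 2 N to start and 6 N to reach the bottom, and springs back by itself.
- stud_top (a point): tip of that plunger: a grey upright snap stud, split crosswise into four springy lobes, 21 mm across at its thickest (7 mm below the tip), on an 11 mm stem. The tip is 60 mm above the worktop with the plunger up, 52 mm with it fully down; this point moves with the plunger. Axes as the housing's.
- cap: the loose cap: a plain white domed button, 46 mm across, 30 mm high, sides upright to 20 mm up, then domed. It stands on the worktop right way up, open side down. Origin: centre of its lower rim; z up through the dome. Underneath is a round socket, 25 mm across at the mouth, with an inner lip (17 mm bore) 3 to 5.5 mm above the rim that snaps over the lobes of the stud. Any yaw fits.
- cap_socket (a point): centre of the roof of the cap's socket, 16.2 mm above its rim, on its axis; axes as the cap's. It meets point stud_top when the cap is home. Pushed down, the cap first takes the plunger to its bottom, then the push rises to 12 to 20 N and falls as the lip passes the lobes (the click) and the stud springs up into the socket. Home and fully down, its rim is 36 mm above the worktop, its top 66 mm.
- other_buzzer: the other player's buzzer, the same housing, complete with its cap. It is stuck down and must not be pressed. Origin: centre of the underside; z up.
- other_cap (a joint): how far the other buzzer's cap is pushed down, m: 0 up, 0.008 fully down; leave it at 0.
- other_top (a point): top of the dome of the other buzzer's cap, 74 mm above the worktop.
- timer: bystander: sand timer with wooden ends, 36 mm across and 85 mm high, standing upright. Origin: centre of its underside.
- score_pad: bystander: paper pad lying flat, 78 x 104 x 12 mm. Origin: centre of its underside.
- quiz_box: bystander: small upright game box, 116 x 60 x 68 mm. Origin: centre of its underside.
Things that resemble listed ones, but are neither listed nor needed, are in the scene too. Of the things that look like the cap, take the one that is farthest to the robot's left at the start.

How it is judged:
On the way, in this order (a step that is already met when the one before it is completed fails the run):
1. the bare plunger is pushed fully down, the cap still away from it (value of joint plunger above 0.0068 m and distance between cap_socket and stud_top above 0.06 m), for 0.05 s.
2. the bare plunger is let all the way up again (value of joint plunger below 0.0015 m and distance between cap_socket and stud_top above 0.06 m), for 0.1 s.
3. the cap has snapped home over the stud (z of cap_socket in the frame of stud_top between -0.003 and 0.002 m and horizontal distance between cap_socket and stud_top below 0.003 m and angle between the z axis of cap and the z axis of buzzer, either way round below 0.1 rad and angle between cap's own z axis and vertical below 0.2 rad), for 0.1 s.
At the end, for the whole second after the job is handed in: The cap is home on the stud (roof of its socket within 2 mm of the stud's tip, within 3 mm of its axis, upright within 0.1 rad) and at rest, the robot still presses on it, and the plunger is held at least 6.5 of its 8 mm down; the other buzzer is up (all of step 3 and value of joint plunger above 0.0065 m and contact force between any of the fingers, the arm and cap above 2 N and value of joint other_cap below 0.003 m and linear speed of cap below 0.02 m/s); the arm keeps its last pose, push and grip.
It fails at once if the other buzzer is pressed (value of joint other_cap above 0.004 m).
It fails at once if the sand timer is shifted by more than 20 mm or tipped (distance of timer from where it was at the start of the episode above 0.02 m or angle between timer's own z axis and vertical above 0.4 rad).
It fails at once if the score pad is shifted by more than 20 mm (distance of score_pad from where it was at the start of the episode above 0.02 m).
It fails at once if the game box is shifted by more than 20 mm or tipped (distance of quiz_box from where it was at the start of the episode above 0.02 m or angle between quiz_box's own z axis and vertical above 0.4 rad).
It also fails if it takes over 43 s, if anything falls off the work surface, if the arm or the gripper's body presses on something with over 40 N, if the wrist force passes 120 N, or if a joint passes its speed limit or range.

ROBOT

A 6-joint arm with a two-finger parallel gripper is mounted at the origin on a cart in front of the work surface, level with it; the furniture and walls round the work are solid. World frame = base frame: x ahead of the robot, y to its left, z up, the work surface at z = 0. Lengths are in m, angles in rad, forces in N, time in s.
With the tool pointing down it reaches from about 0.4 to 0.825 m from the base axis. Payload 7 kg.
Tool frame: the origin (TCP) lies on the centre line of the jaws, within the pads' length; the fingertips stand 25 mm ahead of it and the grasp point (between the pads) lies 6 mm ahead of it; z points along the fingers, y is the line along which they close (so a half turn about z gives the same grasp; the last joint's range is limited). The gripper opens to 88 mm and grips with 3 to 60 N. Pads are 19 mm wide; open, the fingers measure 130 mm over their backs; the gripper's body (78 mm by 193 mm) begins 47 mm behind the grasp point.
Start: joints at [-0.932, 0.359, 0.012, 0, -1.224, -0.288], TCP at [0.232, -0.634, 0.252] pointing down, gripper open.
Joint ranges: [-3.07, 3.07], [-1.43, 2.12], [-1.02, 1.25], [-3.03, 1.67], [-3.05, -0], [-3.03, 3.03]. Speed limits (rad/s): [2.39, 2.39, 3.01, 3.14, 3.14, 3.14].

INTERFACE

Orientations are given as [roll, pitch, yaw] about the fixed x, y, z axes, in that order (R = Rz(yaw) Ry(pitch) Rx(roll)).
In Python, from station import readout, vision, arm gives the robot as it stands. The module is installed in compiled form; this text tells all that it offers.
- The arm moves only by the tool carry_out, never from a script. Its argument "commands" is a list of rows, each an object with "dp": the shift along the tool's x, y, z in m, a list of three; "rotation": the turn, a rotation vector about the tool's x, y, z in degrees, a list of three. In form: [{"dp": [dx, dy, dz], "rotation": [wx, wy, wz]}, ...]. A call has 1 to 8 rows; each row shifts and turns the commanded pose from where the row before left it, along the tool's axes as they then stand; what a row does not reach is not made up. A row lasts 1/8 s, in which the tool goes at most 62.5 mm and 10.7 degrees, less where a joint would pass 70% of its speed; a pose out of reach is approached as far as the arm can. A call with a gripper value outside its range is refused whole. "grip" is the finger opening in m, from 0 to 0.0876, set as the call begins (left out, the last holds). The fingers move at their own pace and stop on an object; "force" is the grip in N (left out, the last holds). Time passes only in rows, so rows that do not move let the fingers close. It gives the time, the measured TCP pose, the force, the opening and the grip force at its end, in the units of the state.
- readout.get_state(): the state, without advancing time (a new reading comes with each control period).
- vision.grab_frame(name): name is "scene" or "top" or "wrist"; returns (picture, depth): 420x560x3 uint8, red, green, blue; 420x560 float32, m along the optical axis (not along the pixel's ray), 0 where there is no reading.
- vision.calibration(name): a dict with "fovy" (degrees; the focal length in pixels is half the picture's height over the tangent of half this angle, whatever the lens; pixels are square), "cx", "cy" (the principal point, pixels), "origin" and "attitude" of the camera in the world; the wrist camera has in their place "mount" (4x4, takes a point from camera to tool coordinates, whose origin is the TCP and whose axes are the flange's). Camera axes: x right, y down, z forward; pixel columns grow to the right and rows downward; lengths in m; the calibration is good to about 2 mm. A picture is of the moment at which its call begins: read the wrist's pose just before it. calibration takes no time and is no camera call.
- arm.job_done(): hands the job in; it is judged then, once.
Trained networks look in the newest picture that a camera, given by its name, has taken for a name from the list of things; names that differ only in an ending like _2 or _b are one class to them, and where a whole thing is asked for, a point or a joint stands for the part that bears it (a point fixed in the world has none). Each returns a list of dicts, best first, with "score" (0 to 1); they miss things now and then, are a little off and sometimes report something else, mostly with a low value. They report only what shows in the picture. A call takes as long as a camera call. They do not tell look-alikes from the thing itself.
- vision.trace(label, camera): "pixels" (420x560 bool, what is visible of it) and "position" ([row, column] in pixels, amid what is visible of it).
The state is a dict: "t": time; "q": joint angles; "qd": joint speeds; "joint_efforts": joint torques, N m; "eef_pos": TCP position; "ee_rot": TCP orientation; "force": force on the tool from outside, world axes, zero at the start; "moment": the same for the moment, N m; "width": finger opening in m; "gripper_force": force on a finger pad.
Only numpy, scipy, OpenCV 4.12 (cv2) and the standard library are available. Lean on these libraries where they do the work, as an engineer would, in place of code of your own. Each camera call takes 0.05 s, during which the arm holds its last target. There are 200 camera calls.

## Working session

There is one attempt and no reset: what is moved stays moved. The work goes in short steps, Python scripts to look and compute and a tool call to move; the robot and the scene stay as the last step left them, time stands still between calls to the robot, and variables do not carry over. Pictures are saved under pics/ and viewed, at most 10 in all, crops included, and the job is handed in when it is done.

Besides the shell and the picture viewer there is one more tool, called after ">>>" as a command line: name --argument value ..., lists and objects as JSON in quotes. carry_out: Moves the arm, as the interface text tells. Its arguments: {"type":"object","properties":{"commands":{"type":"array"},"grip":{"type":"number"},"force":{"type":"number"}},"required":["commands"]}

```bash
mkdir -p pics
cat > h.py <<'E'
import numpy as np, cv2
from station import readout, vision, arm
from scipy.spatial.transform import Rotation as R
def cam(name):
    c=vision.calibration(name); f=210/np.tan(np.radians(c['fovy'])/2)
    if 'mount' in c:
        s=readout.get_state(); T=np.eye(4); T[:3,:3]=R.from_euler('xyz',s['ee_rot']).as_matrix(); T[:3,3]=s['eef_pos']
        T=T@np.array(c['mount'])
    else:
        T=np.eye(4); a=np.array(c['attitude']); T[:3,:3]=a if a.shape==(3,3) else (R.from_euler('xyz',a).as_matrix() if a.size==3 else np.nan); T[:3,3]=c['origin']
    return f,c['cx'],c['cy'],T
def grab(name):
    C=cam(name); p,d=vision.grab_frame(name); f,cx,cy,T=C
    v,u=np.mgrid[0:420,0:560]
    P=np.stack([(u-cx)/f*d,(v-cy)/f*d,d],-1)@T[:3,:3].T+T[:3,3]; P[d==0]=np.nan
    return p,P,C
def save(p,n): cv2.imwrite('pics/'+n,p[:,:,::-1])
E
python3 - <<'E'
from h import *
for n in('scene','top'): print(vision.calibration(n))
print(vision.calibration('wrist')); print(readout.get_state())
ims=[]
for n in('top','scene'):
    p,P,C=grab(n); save(p,n+'0.png')
    for l in ['buzzer','plunger','cap','other_buzzer','timer','score_pad','quiz_box']:
        for r in vision.trace(l,n):
            m=r['pixels']; q=P[m]; q=q[~np.isnan(q[:,0])]
            if len(q): print(n,l,round(r['score'],2),np.round(r['position']),m.sum(),np.round(np.median(q,0),3),np.round(np.percentile(q,2,0),3),np.round(np.percentile(q,98,0),3))
E
```

```text
{'fovy': 47.23115057230358, 'cx': 281.05041132159295, 'cy': 204.93995899218095, 'origin': array([0.13614963, 0.56108392, 0.76394528]), 'attitude': array([-2.41589229e+00,  2.27323984e-03, -2.47062345e+00])}
{'fovy': 57.34109111085979, 'cx': 275.7516568347938, 'cy': 212.43036867333876, 'origin': array([0.37933591, 0.07441506, 0.9010122 ]), 'attitude': array([-2.99856219, -0.01185433, -1.56337541])}
{'fovy': 61.26792614878032, 'cx': 275.32521483315446, 'cy': 209.21269644665423, 'mount': array([[ 8.03900757e-04, -9.65839247e-01, -2.59140702e-01,
         6.95173545e-02],
       [ 9.99999647e-01,  7.12658249e-04,  4.46040186e-04,
        -1.02046340e-04],
       [-2.46124358e-04, -2.59140969e-01,  9.65839478e-01,
        -1.33836707e-01],
       [ 0.00000000e+00,  0.00000000e+00,  0.00000000e+00,
         1.00000000e+00]])}
{'t': 0.0, 'q': array([-9.31896717e-01,  3.59374766e-01,  1.11186739e-02, -3.26007221e-04,
       -1.22408125e+00, -2.88079206e-01]), 'qd': array([-0.00024808,  0.0001239 ,  0.00061312, -0.00185473, -0.00028257,
        0.00084122]), 'joint_efforts': array([ 2.2651556
[... 1816 characters left out ...]
.067 0.033]
scene cap 0.75 [192. 336.] 400 [ 0.477 -0.046  0.026] [ 0.459 -0.072  0.004] [ 0.499 -0.033  0.033]
scene cap 0.68 [174. 294.] 378 [ 0.581 -0.04   0.026] [ 0.565 -0.066  0.001] [ 0.604 -0.027  0.033]
scene cap 0.62 [225. 314.] 420 [0.47  0.052 0.027] [0.454 0.029 0.005] [0.494 0.067 0.033]
scene timer 0.63 [277. 249.] 761 [0.47  0.239 0.059] [ 0.457  0.206 -0.   ] [0.511 0.252 0.087]
scene score_pad 0.92 [310. 289.] 2084 [0.39  0.225 0.013] [0.353 0.172 0.004] [0.428 0.271 0.015]
scene score_pad 0.63 [138. 312.] 1192 [ 0.614 -0.146  0.026] [ 0.582 -0.192  0.003] [ 0.661 -0.117  0.075]
scene quiz_box 0.92 [254. 210.] 1076 [0.551 0.241 0.065] [0.442 0.206 0.002] [0.6   0.335 0.219]
```

View pics/top0.png

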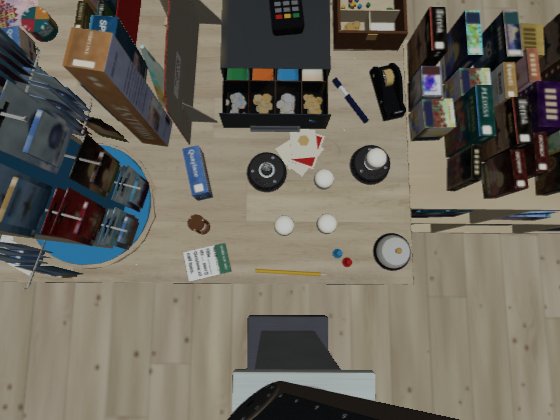

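View pics/scene0.png

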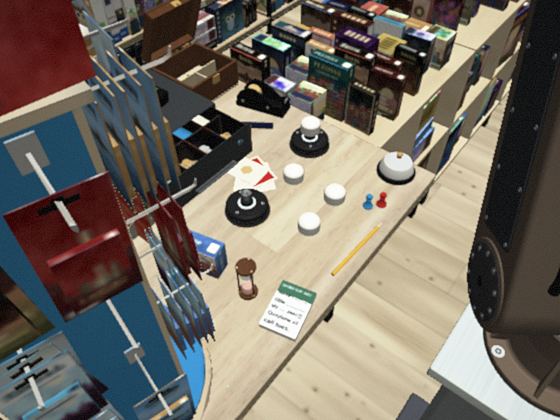

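```bash
cat >> h.py <<'E'
def togo(p,yaw=np.pi):
    s=readout.get_state(); M=R.from_euler('xyz',s['ee_rot']); G=R.from_euler('xyz',[np.pi,0,yaw])
    print('t',s['t'],'pos',s['eef_pos'].round(4),'rpy',s['ee_rot'].round(4),'F',s['force'].round(2),'w',s['width'])
    print('dp now-axes',M.inv().apply(np.array(p)-s['eef_pos']).round(4),'rot deg',(M.inv()*G).as_rotvec(degrees=True).round(2))
E
python3 - <<'E'
from h import *
a,b=np.array([.232,-.634]),np.array([.605,.088]); u=(b-a)/np.linalg.norm(b-a)
Ps=[]
for n in('top','scene'):
    p,P,C=grab(n); Ps.append(P.reshape(-1,3))
Q=np.vstack(Ps); Q=Q[~np.isnan(Q[:,0])&(Q[:,2]>-.05)]
r=Q[:,:2]-a; s=r@u; d=np.abs(r@np.array([-u[1],u[0]]))
for k in np.arange(-.1,1,.1):
    m=(s>k)&(s<k+.1)&(d<.13); print(k.round(1), (a+u*k).round(2), m.sum(), np.percentile(Q[m,2],99.5).round(3) if m.sum()>5 else None)
# axis of buzzer: ring fit of deck/tower per view
for n,P in zip(('top','scene'),Ps):
    P=P[~np.isnan(P[:,0])]
    for nm,c,z0,z1,rr in (('stud',(.605,.088),.045,.065,.02),('cap',(.476,.048),.012,.04,.04)):
        m=(np.hypot(*(P[:,:2]-c).T)<rr)&(P[:,2]>z0)&(P[:,2]<z1); q=P[m]
        print(n,nm,m.sum(),q.mean(0).round(4),q.min(0).round(4),q.max(0).round(4),((q.min(0)+q.max(0))/2).round(4))
togo([.605,.088,.2])
E
```

```text
-0.1 [ 0.19 -0.72] 0 None
0.0 [ 0.23 -0.63] 0 None
0.1 [ 0.28 -0.55] 0 None
0.2 [ 0.32 -0.46] 0 None
0.3 [ 0.37 -0.37] 96 0.004
0.4 [ 0.42 -0.28] 4986 0.058
0.5 [ 0.46 -0.19] 8581 0.072
0.6 [ 0.51 -0.1 ] 8888 0.073
0.7 [ 0.55 -0.01] 8792 0.032
0.8 [0.6  0.08] 10158 0.092
0.9 [0.65 0.17] 6654 0.092
top stud 60 [0.6058 0.0883 0.0578] [0.5977 0.0791 0.0539] [0.6162 0.0972 0.0642] [0.6069 0.0881 0.0591]
top cap 315 [0.4764 0.0468 0.0272] [0.4545 0.025  0.0124] [0.5003 0.0688 0.0341] [0.4774 0.0469 0.0232]
scene stud 68 [0.6038 0.0883 0.0573] [0.596  0.0775 0.0453] [0.614  0.0971 0.0633] [0.605  0.0873 0.0543]
scene cap 391 [0.473  0.0497 0.0258] [0.453  0.0231 0.0122] [0.4988 0.0684 0.0338] [0.4759 0.0458 0.023 ]
t 0.9 pos [ 0.2319 -0.6339  0.2516] rpy [-3.1415  0.     -2.7908] F [ 0.22 -0.41  0.33] w 0.08776660914777616
dp now-axes [-0.5984  0.5497  0.0516] rot deg [-0.   0.  20.1]
```

>>> carry_out --commands '[{"dp": [-0.03,0.0275,0.0],"rotation": [0,0,0]},{"dp": [-0.04,0.0367,0.0],"rotation": [0,0,0]},{"dp": [-0.042,0.0386,0.0],"rotation": [0,0,0]},{"dp": [-0.042,0.0386,0.0],"rotation": [0,0,0]},{"dp": [-0.042,0.0386,0.0],"rotation": [0,0,0]},{"dp": [-0.042,0.0386,0.0],"rotation": [0,0,0]},{"dp": [-0.042,0.0386,0.0],"rotation": [0,0,0]},{"dp": [-0.042,0.0386,0.0],"rotation": [0,0,0]}]'

```text
t: 1.9
eef_pos: [0.4333, -0.2437, 0.252]
ee_rot: [-3.141, 0.001, -2.791]
force: [1.6, -0.6, 0.5]
width: 0.0873
gripper_force: 0.0
```

>>> carry_out --commands '[{"dp": [-0.042,0.0386,0.005],"rotation": [0,0,0]},{"dp": [-0.042,0.0386,0.005],"rotation": [0,0,0]},{"dp": [-0.042,0.0386,0.01],"rotation": [0,0,0]},{"dp": [-0.042,0.0386,0.01],"rotation": [0,0,0]},{"dp": [-0.042,0.0386,0.01],"rotation": [0,0,0]},{"dp": [-0.042,0.0386,0.01],"rotation": [0,0,0]},{"dp": [0,0,0],"rotation": [0,0,10]},{"dp": [0,0,0],"rotation": [0,0,10.1]}]'

```text
t: 2.9
eef_pos: [0.5899, 0.0596, 0.201]
ee_rot: [-3.141, -0.001, 3.137]
force: [-0.3, 0.3, -0.5]
width: 0.0878
gripper_force: 0.0
```

Run:
```python
from h import *
togo([.605,.088,.18])
p,P,C=grab('wrist'); save(p,'w1.png')
for l in ['plunger','buzzer','cap']:
    for r in vision.trace(l,'wrist'):
        q=P[r['pixels']]; print(l,r['score'],r['position'],r['pixels'].sum(),np.nanmin(q,0).round(4),np.nanmax(q,0).round(4))
Q=P.reshape(-1,3); m=(np.hypot(*(Q[:,:2]-[.605,.088]).T)<.02)&(Q[:,2]>.046)&(Q[:,2]<.07);q=Q[m]
print(q.min(0),q.max(0),((q.min(0)+q.max(0))/2).round(4),q.mean(0).round(4))
```

```text
t 2.9 pos [0.5899 0.0596 0.201 ] rpy [-3.1412e+00 -8.0000e-04  3.1373e+00] F [-0.33  0.29 -0.47] w 0.08776191194855822
dp now-axes [-0.015   0.0285  0.021 ] rot deg [-0.02 -0.05 -0.25]
plunger 0.93 [222.2, 311.0] 456 [0.5973 0.0783 0.027 ] [0.6207 0.1002 0.0621]
buzzer 0.84 [210.9, 307.9] 7631 [ 5.607e-01  4.060e-02 -4.000e-04] [0.6515 0.1358 0.0621]
buzzer 0.59 [229.4, 20.9] 699 [ 0.6051 -0.1927  0.024 ] [ 0.6205 -0.138   0.0722]
cap 0.78 [189.9, 161.2] 2233 [ 0.5671 -0.0763 -0.0007] [ 0.6118 -0.0238  0.0326]
cap 0.68 [62.6, 262.0] 2673 [ 0.4517  0.0209 -0.0015] [0.5017 0.0688 0.0329]
cap 0.56 [67.3, 140.6] 2801 [ 0.4619 -0.0748  0.0016] [ 0.506  -0.0294  0.0328]
cap 0.16 [207.8, 307.1] 7806 [ 0.5599  0.0407 -0.0012] [0.6546 0.1377 0.0621]
[0.59727347 0.07828071 0.05086946] [0.61791342 0.09824673 0.06206979] [0.6076 0.0883 0.0565] [0.6065 0.0881 0.0578]
```

>>> carry_out --commands '[{"dp": [-0.016,0.0285,0.02],"rotation": [0,0,0]},{"dp": [0,0,0.03],"rotation": [0,0,0]},{"dp": [0,0,0.03],"rotation": [0,0,0]},{"dp": [0,0,0.015],"rotation": [0,0,0]},{"dp": [0,0,0],"rotation": [0,0,0]},{"dp": [0,0,0],"rotation": [0,0,0]},{"dp": [0,0,0],"rotation": [0,0,0]}]' --grip 0 --force 20

```text
t: 3.98
eef_pos: [0.6064, 0.0873, 0.1079]
ee_rot: [3.141, 0.002, -3.141]
force: [-0.8, -0.0, -0.5]
width: 0.0234
gripper_force: 0.0
```

>>> carry_out --commands '[{"dp": [0,0,0.01],"rotation": [0,0,0]},{"dp": [0,0,0.01],"rotation": [0,0,0]},{"dp": [0,0,0.006],"rotation": [0,0,0]},{"dp": [0,0,0.002],"rotation": [0,0,0]},{"dp": [0,0,0],"rotation": [0,0,0]}]'

```text
t: 4.6
eef_pos: [0.6056, 0.0871, 0.0786]
ee_rot: [-3.141, -0.0, -3.142]
force: [-2.1, 0.8, 4.7]
width: 0.0004
gripper_force: 2.3
```

>>> carry_out --commands '[{"dp": [0,0,0.002],"rotation": [0,0,0]},{"dp": [0,0,0.002],"rotation": [0,0,0]},{"dp": [0,0,0],"rotation": [0,0,0]},{"dp": [0,0,0],"rotation": [0,0,0]}]'

```text
t: 5.1
eef_pos: [0.6057, 0.0871, 0.077]
ee_rot: [-3.142, 0.001, -3.141]
force: [-8.5, -0.3, 20.2]
width: 0.0003
gripper_force: 10.3
```

>>> carry_out --commands '[{"dp": [0,0,-0.02],"rotation": [0,0,0]},{"dp": [0,0,-0.05],"rotation": [0,0,0]},{"dp": [0,0,-0.04],"rotation": [0,0,0]},{"dp": [0.03,-0.01,0],"rotation": [0,0,0]},{"dp": [0.035,-0.01,0],"rotation": [0,0,0]},{"dp": [0.034,-0.01,0],"rotation": [0,0,0]},{"dp": [0.03,-0.01,0],"rotation": [0,0,0]},{"dp": [0,0,0],"rotation": [0,0,0]}]' --grip 0.066

```text
t: 6.1
eef_pos: [0.475, 0.0465, 0.1849]
ee_rot: [3.141, 0.0, 3.141]
force: [0.7, 0.8, 0.6]
width: 0.0652
gripper_force: 0.0
```

Run:
```python
from h import *
togo([.4765,.047,.028])
p,P,C=grab('wrist'); save(p,'w2.png')
for l in ['plunger','cap']:
    for r in vision.trace(l,'wrist'):
        q=P[r['pixels']]; q=q[q[:,2]>.012]
        if len(q): print(l,r['score'],np.round(r['position']),r['pixels'].sum(),np.nanmin(q,0).round(4),np.nanmax(q,0).round(4),'mid',((np.nanmin(q,0)+np.nanmax(q,0))/2).round(4),np.nanmax(q[:,2]))
```

```text
t 6.1 pos [0.475  0.0465 0.1849] rpy [3.1409e+00 3.0000e-04 3.1414e+00] F [0.74 0.8  0.64] w 0.06520334605176469
dp now-axes [-0.0014  0.0004  0.1569] rot deg [ 0.04  0.02 -0.01]
cap 0.88 [201. 276.] 2298 [0.4554 0.0238 0.0122] [0.5001 0.0689 0.0327] mid [0.4777 0.0463 0.0224] 0.03265804449736137
cap 0.72 [203. 162.] 2477 [ 0.4605 -0.0746  0.0122] [ 0.506  -0.0297  0.0323] mid [ 0.4833 -0.0522  0.0223] 0.03234156797467008
cap 0.58 [321. 196.] 167 [ 0.583  -0.035   0.0126] [ 0.607  -0.0237  0.0284] mid [ 0.595  -0.0294  0.0205] 0.028441903089114484
```

View pics/w2.png

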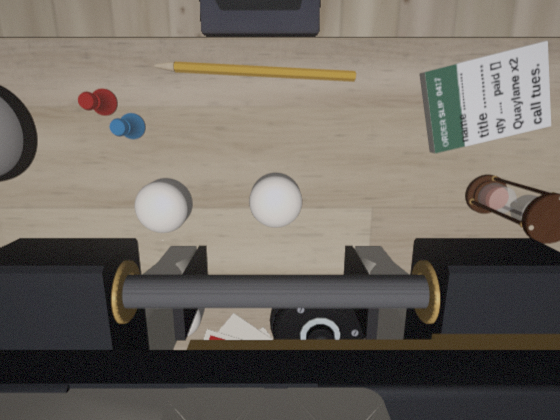

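>>> carry_out --commands '[{"dp": [-0.0025,0,0.03],"rotation": [0,0,0]},{"dp": [0,0,0.04],"rotation": [0,0,0]},{"dp": [0,0,0.04],"rotation": [0,0,0]},{"dp": [0,0,0.03],"rotation": [0,0,0]},{"dp": [0,0,0.015],"rotation": [0,0,0]},{"dp": [0,0,0],"rotation": [0,0,0]},{"dp": [0,0,0],"rotation": [0,0,0]}]'

```text
t: 7.12
eef_pos: [0.48, 0.0474, 0.0298]
ee_rot: [3.142, 0.0, -3.141]
force: [0.2, -0.2, 0.2]
width: 0.0661
gripper_force: 0.0
```

>>> carry_out --commands '[{"dp": [0,0,0],"rotation": [0,0,0]},{"dp": [0,0,0],"rotation": [0,0,0]},{"dp": [0,0,0],"rotation": [0,0,0]},{"dp": [0,0,0],"rotation": [0,0,0]},{"dp": [0,0,0],"rotation": [0,0,0]},{"dp": [0,0,0],"rotation": [0,0,0]}]' --grip 0.03 --force 40

```text
t: 7.88
eef_pos: [0.4795, 0.0473, 0.0301]
ee_rot: [3.141, 0.001, -3.141]
force: [-1.1, 0.5, 6.3]
width: 0.0448
gripper_force: 40.0
```

Run:
```python
from h import *
togo([.4775,.0465,.2])
p,P,C=grab('wrist'); save(p,'w3.png')
for r in vision.trace('cap','wrist'):
        q=P[r['pixels']]; q=q[q[:,2]>.01]
        if len(q): print(r['score'],np.round(r['position']),r['pixels'].sum(),np.nanmin(q,0).round(4),np.nanmax(q,0).round(4))
```

```text
t 7.875 pos [0.4795 0.0473 0.0301] rpy [ 3.1413e+00  7.0000e-04 -3.1414e+00] F [-1.08  0.54  6.25] w 0.04478716706983674
dp now-axes [ 0.0019 -0.0008 -0.1699] rot deg [0.02 0.04 0.01]
0.96 [241.  33.] 1636 [ 0.442  -0.0713  0.01  ] [ 0.4978 -0.0091  0.0951]
0.88 [255. 277.] 5696 [0.4553 0.025  0.01  ] [0.4995 0.0693 0.0319]
```

View pics/w3.png

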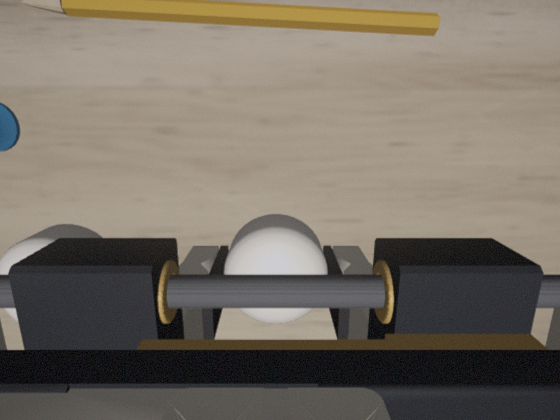

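>>> carry_out --commands '[{"dp": [0,0,-0.02],"rotation": [0,0,0]},{"dp": [0,0,-0.04],"rotation": [0,0,0]},{"dp": [0,0,-0.04],"rotation": [0,0,0]},{"dp": [-0.02,0.0205,0],"rotation": [0,0,0]},{"dp": [-0.03,0.0205,0],"rotation": [0,0,0]},{"dp": [-0.02,0,0],"rotation": [0,0,0]},{"dp": [0,0,0],"rotation": [0,0,0]},{"dp": [0,0,0],"rotation": [0,0,0]}]' --force 50

```text
t: 8.98
eef_pos: [0.5484, 0.0878, 0.1291]
ee_rot: [-3.141, -0.001, 3.141]
force: [-0.2, 0.5, -1.2]
width: 0.0447
gripper_force: 50.0
```

Run:
```python
from h import *
togo([.609,.0883,.13])
p,P,C=grab('wrist'); save(p,'w4.png')
Q=P.reshape(-1,3); Q=Q[~np.isnan(Q[:,0])]
for l in ('cap','plunger'):
  for r in vision.trace(l,'wrist'):
    q=P[r['pixels']]; 
    if len(q): print(l,r['score'],np.round(r['position']),r['pixels'].sum(),np.nanpercentile(q,1,0).round(4),np.nanpercentile(q,99,0).round(4))
m=(np.hypot(*(Q[:,:2]-[.607,.088]).T)<.02)&(Q[:,2]>.046)&(Q[:,2]<.07);q=Q[m]
print(m.sum()); print(q.min(0),q.max(0),((q.min(0)+q.max(0))/2).round(4)) if m.sum() else 0
```

```text
t 8.975 pos [0.5484 0.0878 0.1291] rpy [-3.1413e+00 -1.1000e-03  3.1410e+00] F [-0.15  0.49 -1.16] w 0.04471792715098229
dp now-axes [-0.0606  0.0005 -0.0009] rot deg [-0.01 -0.06 -0.03]
cap 0.8 [255. 276.] 5874 [0.5241 0.0669 0.1014] [0.5669 0.1087 0.1594]
cap 0.71 [119.  67.] 4645 [ 0.4625 -0.0701  0.0035] [ 0.5047 -0.0297  0.0314]
cap 0.54 [235.  97.] 72 [ 0.5669 -0.0533  0.0028] [ 0.5695 -0.037   0.0131]
plunger 0.7 [324. 275.] 137 [0.6091 0.0813 0.0251] [0.6369 0.0962 0.0612]
139
[0.6089339  0.07967464 0.05413607] [0.61744056 0.09692649 0.06142859] [0.6132 0.0883 0.0578]
```

View pics/w4.png

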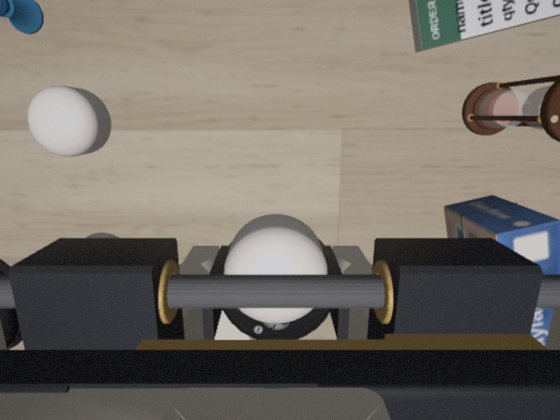

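>>> carry_out --commands '[{"dp": [-0.03,0.0005,0],"rotation": [0,0,0]},{"dp": [-0.0306,0,0],"rotation": [0,0,0]},{"dp": [0,0,0.02],"rotation": [0,0,0]},{"dp": [0,0,0.014],"rotation": [0,0,0]},{"dp": [0,0,0.005],"rotation": [0,0,0]},{"dp": [0,0,0],"rotation": [0,0,0]},{"dp": [0,0,0],"rotation": [0,0,0]}]' --force 60

```text
t: 10.0
eef_pos: [0.6101, 0.0889, 0.0913]
ee_rot: [3.141, 0.001, -3.141]
force: [0.3, 0.5, -0.3]
width: 0.0441
gripper_force: 60.0
```

Run:
```python
from h import *
togo([.609,.0883,.08])
```

```text
t 10.0 pos [0.6101 0.0889 0.0913] rpy [ 3.1413e+00  1.0000e-03 -3.1413e+00] F [ 0.32  0.46 -0.28] w 0.04410145426415705
dp now-axes [ 0.0011 -0.0006  0.0113] rot deg [0.02 0.06 0.02]
```

>>> carry_out --commands '[{"dp": [0.001,-0.0005,0.003],"rotation": [0,0,0]},{"dp": [0,0,0.003],"rotation": [0,0,0]},{"dp": [0,0,0.003],"rotation": [0,0,0]},{"dp": [0,0,0.003],"rotation": [0,0,0]},{"dp": [0,0,0],"rotation": [0,0,0]},{"dp": [0,0,0],"rotation": [0,0,0]}]'

```text
t: 10.75
eef_pos: [0.6089, 0.0882, 0.0787]
ee_rot: [3.142, 0.0, -3.141]
force: [-1.6, 0.4, 3.0]
width: 0.0447
gripper_force: 60.0
```

Contact, with small side force; press on.

>>> carry_out --commands '[{"dp": [0,0,0.002],"rotation": [0,0,0]},{"dp": [0,0,0.002],"rotation": [0,0,0]},{"dp": [0,0,0.002],"rotation": [0,0,0]},{"dp": [0,0,0],"rotation": [0,0,0]}]'

```text
t: 11.25
eef_pos: [0.6091, 0.0883, 0.0732]
ee_rot: [3.141, 0.001, -3.141]
force: [-2.5, 1.1, 8.1]
width: 0.0445
gripper_force: 60.0
```

>>> carry_out --commands '[{"dp": [0,0,0.001],"rotation": [0,0,0]},{"dp": [0,0,0.001],"rotation": [0,0,0]},{"dp": [0,0,0.001],"rotation": [0,0,0]},{"dp": [0,0,0],"rotation": [0,0,0]}]'

```text
t: 11.75
eef_pos: [0.6089, 0.0882, 0.0694]
ee_rot: [3.142, -0.0, 3.142]
force: [-0.3, 1.0, 3.2]
width: 0.0446
gripper_force: 60.0
```

>>> carry_out --commands '[{"dp": [0,0,0.001],"rotation": [0,0,0]},{"dp": [0,0,0.001],"rotation": [0,0,0]},{"dp": [0,0,0.001],"rotation": [0,0,0]},{"dp": [0,0,0],"rotation": [0,0,0]}]'

```text
t: 12.25
eef_pos: [0.6089, 0.0882, 0.0666]
ee_rot: [-3.142, 0.0, -3.142]
force: [-1.5, 1.0, 4.2]
width: 0.0443
gripper_force: 60.0
```

>>> carry_out --commands '[{"dp": [0,0,0.001],"rotation": [0,0,0]},{"dp": [0,0,0.001],"rotation": [0,0,0]},{"dp": [0,0,0],"rotation": [0,0,0]},{"dp": [0,0,0],"rotation": [0,0,0]}]'

```text
t: 12.75
eef_pos: [0.609, 0.0882, 0.0656]
ee_rot: [3.142, 0.001, -3.141]
force: [-4.1, 0.6, 12.9]
width: 0.0444
gripper_force: 60.0
```

Run:
```python
from h import *
togo([.609,.0883,.08])
for n in ('top','scene','wrist'):
  p,P,C=grab(n); Q=P.reshape(-1,3); Q=Q[~np.isnan(Q[:,0])]
  if n!='top': save(p,n+'5.png')
  for r in vision.trace('cap',n):
    q=P[r['pixels']]; q=q[~np.isnan(q[:,0])&(np.hypot(*(q[:,:2]-[.607,.088]).T)<.027)]
    if len(q)>10: print(n,r['score'],len(q),np.percentile(q,2,0).round(4),np.percentile(q,98,0).round(4))
```

```text
t 12.75 pos [0.609  0.0882 0.0656] rpy [ 3.1415e+00  6.0000e-04 -3.1412e+00] F [-4.13  0.61 12.85] w 0.04435223275471751
dp now-axes [-0.      0.0001 -0.0144] rot deg [0.   0.04 0.02]
top 0.66 61 [0.5839 0.0744 0.0394] [0.5901 0.1033 0.0638]
scene 0.83 238 [0.5831 0.0677 0.0395] [0.605  0.1056 0.0668]
wrist 0.89 5771 [0.5851 0.0689 0.0402] [0.6262 0.1077 0.0662]
```

>>> carry_out --commands '[{"dp": [0,0,0.001],"rotation": [0,0,0]},{"dp": [0,0,0.0005],"rotation": [0,0,0]},{"dp": [0,0,0],"rotation": [0,0,0]},{"dp": [0,0,0],"rotation": [0,0,0]},{"dp": [0,0,0],"rotation": [0,0,0]}]'

```text
t: 13.68
eef_pos: [0.609, 0.0882, 0.0653]
ee_rot: [-3.142, 0.001, -3.141]
force: [-8.5, 1.4, 23.6]
width: 0.0445
gripper_force: 60.0
```

View pics/scene5.png

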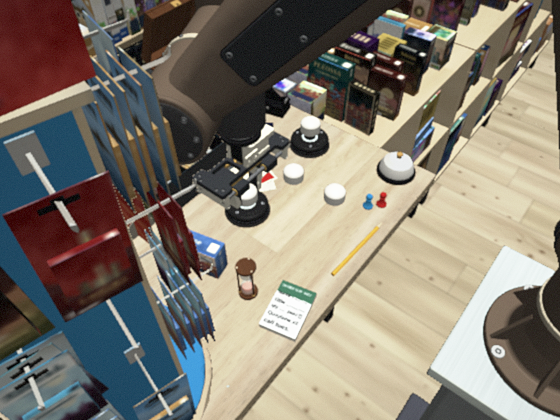

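The picture shows the cap level on the buzzer at about (col 247, row 195), with the other things where they were. The push has gone stiff at the height expected for the capped buzzer fully down.

```bash
python3 -c "
from station import arm; print(arm.job_done())"
```

```text
the job is handed in; nothing more can be done
None
```

I pushed the bare plunger fully down and released it, snapped the cap home, and handed the job in at about 14 s still pressing the capped buzzer down with roughly 24 N. The measured heights match home and fully down, the other items were untouched, and no pass/fail verdict was returned.

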